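Index the bench turntable and lay the spindle in its rests

ROBOT

A 7-joint arm with a two-finger parallel gripper is mounted at the origin on the work surface. World frame = base frame: x ahead of the robot, y to its left, z up, the work surface at z = 0. Lengths are in m, angles in rad, forces in N, time in s.
With the tool pointing down it reaches from about 0.425 to 0.925 m from the base axis. Payload 6.8 kg.
Tool frame: the origin (TCP) lies where the fingers leave the gripper's body, on its centre line; the fingertips stand 73 mm ahead of it and the grasp point (between the pads) lies 54 mm ahead of it; z points along the fingers, y is the direction in which the jaws open and shut (so a half turn about z gives the same grasp; the last joint's range is limited). The gripper opens to 85 mm and grips with 20 to 120 N. Pads are 22 mm wide; open, the fingers measure 114 mm over their backs; the gripper's body (76 mm by 85 mm) begins 54 mm behind the grasp point. The pads swing forward as they close: fully open they stand 13 mm farther back than shut.
Start: joints at [-1.234, 0.477, 0.022, 1.555, -0.011, 1.109, -0.083], TCP at [0.29, 0.609, 0.304] pointing down, gripper open.
Joint ranges: [-2.96, 2.96], [-0.34, 2.1], [-1.41, 1.46], [0.24, 2.44], [-1.37, 4.51], [0.17, 1.92], [-2.96, 2.96]. Speed limits (rad/s): [2.39, 2.39, 3.14, 3.14, 3.14, 3.14, 3.14].

INTERFACE

Orientations are given as a rotation vector (axis times angle).
In Python, from bench import r gives the robot as it stands.
- The arm moves only by the shell command python3 -m handwheel 'ROWS' [FORCE]. ROWS is JSON, a list that holds one entry, the list of rows, each a list of 7 numbers: the shift along the world's x, y, z in m, then the turn, a rotation vector about the world's x, y, z in rad, then the finger opening in m, from 0 to 0.0854. A call has 1 to 10 rows; each row shifts and turns the commanded pose from where the row before left it; what a row does not reach is not made up. A row lasts 1/12 s, in which the tool goes at most 41.7 mm and 7.16 degrees, less where a joint would pass 70% of its speed; a pose out of reach is approached as far as the arm can. A call is refused whole if a number of a shift passes 0.0417 or a number of a turn 0.125, either way. A call with a gripper value outside its range is refused whole. The fingers move at their own pace and stop on an object; FORCE is the grip in N (left out, the last holds). Time passes only in rows, so rows that do not move let the fingers close. It gives the time, the measured TCP pose, the force and the opening at its end, in the units of the state.
- r.get_obs(): the state, without advancing time (a new reading comes with each control period).
- r.grab_frame(name): name is "scene" or "top" or "wrist"; returns (picture, depth): 480x640x3 uint8, red, green, blue; 480x640 float32, m along the optical axis (not along the pixel's ray), 0 where there is no reading.
- r.get_calibration(name): a dict with "vertical_fov" (degrees; the focal length in pixels is half the picture's height over the tangent of half this angle, whatever the lens; pixels are square), "cx", "cy" (the principal point, pixels), "k1" (the pictures are not rectified: a ray, as slopes to the right and down, at radius r is drawn at 1 + k1 r^2 times it, then the intrinsics apply), "R" (3x3) and "t" (3): a world point X has camera coordinates R X + t; the wrist camera has in their place "T_tool_cam" (4x4, takes a point from camera to tool coordinates, whose origin is the TCP and whose axes are the flange's). Camera axes: x right, y down, z forward; pixel columns grow to the right and rows downward; lengths in m; the calibration is good to about 2 mm. A picture is of the moment at which its call begins: read the wrist's pose just before it. get_calibration takes no time and is no camera call.
- r.hand_in(): hands the job in, once; it reports no verdict.
Trained networks look in the newest picture that a camera, given by its name, has taken for a name from the list of things; names that differ only in an ending like _2 or _b are one class to them, and where a whole thing is asked for, a point or a joint stands for the part that bears it (a point fixed in the world has none). Each returns a list of dicts, best first, with "p" (0 to 1); they miss things now and then, are a little off and sometimes report something else, mostly with a low value. They report only what shows in the picture. A call takes as long as a camera call. They do not tell look-alikes from the thing itself.
- r.masks_of(label, camera): "pixels" (480x640 bool, what is visible of it) and "at" ([column, row] in pixels, amid what is visible of it).
The state is a dict: "clock": time; "joints": joint angles; "qvel": joint speeds; "tau": joint torques, N m; "tcp_pos": TCP position; "orientation": TCP orientation; "contact_force": force on the tool from outside, world axes, zero at the start; "moment": the same for the moment, N m; "grip_width": finger opening in m.
Only numpy, scipy, OpenCV 4.12 (cv2) and the standard library are available. Lean on these libraries where they do the work, as an engineer would, in place of code of your own. Each camera call takes 0.05 s, during which the arm holds its last target.

TASK

First turn the bench turntable until its blue mark lines up with the brass pointer. Then lay the pale spindle across the turntable's two V rests, red-banded end on the red rest, setting it down rather than dropping it, so that the mark still lines up at the end. Leave the dark bar, tin, jar, glue bottle and wooden block where they are.

Things in the scene. Friction and masses are not known exactly. Their poses are not given: they have to be found in the camera images.
- disc_center (a point): Bench turntable: a round plywood disc, 224 mm across and 18 mm thick, which can be turned either way round about a fixed vertical axis; its top face is level, 44 mm above the bench. This point is the centre of the top face. It turns with the disc: x points to the blue mark, -x to the push peg, y to the red rest. Sliding friction (about 0.2 N m) keeps the disc wherever it is left; it is turned by pushing its peg sideways with about 3 N.
- disc_mark (a point): Blue line (34 x 7 mm, radial) on the disc's rim; this point lies on it, 100 mm from the axis, on the top face.
- disc_peg (a point): Black upright push peg on the disc, 18 mm in diameter and 40 mm tall, opposite the blue mark, 82 mm from the axis; this point is half-way up it.
- rest_red (a point): Red V rest standing on the disc, 50 mm from the axis along the disc's +y: a 90 degree V open at the top, 12 mm wide along y, its bottom 30 mm and its tips 48 mm above the disc's face, 37 mm wide at the mouth (45 mm over the tips). This point is where the spindle's centre line passes when it lies fully in the V (45.6 mm above the disc's face, 89.6 mm above the bench).
- rest_dark (a point): The same V rest in dark wood, 50 mm from the axis along the disc's -y; same point. The two V's carry the spindle level along the disc's y.
- pointer_aim (a point): Spot on the disc's face, 100 mm from the axis, to which the brass pointer points. The pointer (4 mm thick, from 109 mm outwards, 48 to 52 mm above the bench) sits on a fixed dark wooden block (34 x 44 x 46 mm, its centre 150 mm from the axis) on the far side of the turntable. x points from the turntable's axis outwards to the pointer.
- disc (a joint): Angle of the disc, positive anticlockwise from above; 0 when the blue mark points along world +x. Limits -1.6 and 7.9 rad; it starts about 3.1.
- lamp_shade (a point): Green dome work lamp, fixed to the bench close to the left or the right of the turntable: foot 80 mm across, stem 16 mm, round shade 130 mm across, from 155 to 198 mm above the bench. This point is on its axis, 175 mm up. The shade reaches over the disc's edge, so a gripper pushing the peg has no room on that flank.
- spindle_mid (a point): Workpiece, a pale wooden spindle 160 mm long lying on the bench: a square block in the middle (50 mm long, 26 x 26 mm, the place to grip) and round ends 22 mm in diameter. 0.08 to 0.17 kg. This point is the centre, 13 mm above its underside. x runs along it towards the red-banded end, z is up as it lies at the start.
- spindle_band (a point): Centre of the red band (22 mm long) at one end of the spindle, 70 mm from its centre.
- bar_mid (a point): Bystander: dark square bar 150 x 24 x 24 mm lying on the bench (not the workpiece); its centre.
- tin_mid (a point): Bystander: low round tin, 91 mm across and 36 mm tall, on the flank of the turntable opposite the lamp; its centre. It is low enough for a gripper pushing the peg to pass over.
- jar_mid (a point): Bystander: glass screw jar, 60 mm across, 75 mm tall; its centre.
- glue_mid (a point): Bystander: white glue bottle, 56 mm across, 160 mm tall; its centre.
- offcut_mid (a point): Bystander: wooden block 70 x 50 x 35 mm; its centre.
- spindle: The same spindle's body frame: its origin is the centre of its underside, axes as for its centre point. It lies left or right of the robot's middle, the dark bar on the other side; a grey can (72 mm across, 120 mm tall) stands on the far left, its axis 125 mm or more from either.
Not all that is in view belongs to the job. Of the things that look like the spindle, the larger one is meant.

How it is judged:
On the way, in this order (a step that is already met when the one before it is completed fails the run):
1. the blue mark is lined up with the brass pointer and the disc is at rest (horizontal distance between disc_mark and pointer_aim below 0.008 m and velocity of joint disc between -0.03 and 0.03 rad/s), for 0.3 s.
2. the spindle lies in both V rests, red-banded end on the red rest, mark still lined up (horizontal distance between disc_mark and pointer_aim below 0.008 m and z of spindle_mid in the frame of disc_center between 0.0406 and 0.0506 m and x of spindle_mid in the frame of disc_center between -0.006 and 0.006 m and y of spindle_mid in the frame of disc_center between -0.022 and 0.022 m and y of spindle_band in the frame of disc_center above 0.045 m and angle between the x axis of spindle_mid and the y axis of disc_center, either way round below 0.1 rad), for 0.2 s.
At the end, for the whole second after the job is handed in: Blue mark within 8 mm (4.6 deg) of the pointer's spot, disc at rest. Spindle down in both V rests: centre within 5 mm of seated height, 6 mm of the line through the rests, 22 mm of its middle, within 0.1 rad of the line; red-banded end on the red rest (all of step 2 and velocity of joint disc between -0.03 and 0.03 rad/s); the robot touches nothing.
It fails at once if a bystander (bar, tin, jar, glue bottle or block) is shifted by more than 30 mm (distance of any of bar_mid, tin_mid, jar_mid, glue_mid, offcut_mid from where it was at the start of the episode above 0.03 m).
It fails at once if the spindle is dropped (it falls faster than 0.5 m/s, as from more than 13 mm, out of the fingers) (linear speed of spindle above 0.5 m/s and contact force between the fingers and spindle below 0.05 N).
It also fails if it takes over 67 s, if anything falls off the work surface, if the arm or the gripper's body presses on something with over 40 N, if the wrist force passes 120 N, or if a joint passes its speed limit or range.

## Working session

There is one attempt and no reset: what is moved stays moved. The work goes in short steps, Python scripts to look and compute and a shell command to move; the robot and the scene stay as the last step left them, time stands still between calls to the robot, and variables do not carry over. Pictures are saved under pics/ and viewed, and the job is handed in when it is done.

```bash
ls; mkdir -p pics; cat > h.py <<'E'
import numpy as np, cv2
from bench import r
from scipy.spatial.transform import Rotation as Ro
def calib(name,obs=None):
    c=r.get_calibration(name); f=240/np.tan(np.radians(c["vertical_fov"])/2)
    if "R" in c: R=np.array(c["R"]);t=np.array(c["t"])
    else:
        T=np.array(c["T_tool_cam"]); W=np.eye(4);W[:3,:3]=Ro.from_rotvec(obs["orientation"]).as_matrix();W[:3,3]=obs["tcp_pos"]
        M=np.linalg.inv(W@T);R=M[:3,:3];t=M[:3,3]
    return f,c["cx"],c["cy"],c["k1"],R,t
def rays(C,uv):
    f,cx,cy,k1,R,t=C; uv=np.atleast_2d(uv).astype(float)
    d=(uv-[cx,cy])/f; s=d.copy()
    for _ in range(20): s=d/(1+k1*(s**2).sum(1,keepdims=True))
    return np.c_[s,np.ones(len(s))]
def onz(C,uv,z):
    R,t=C[4:];o=-R.T@t; d=rays(C,uv)@R
    return o+d*((z-o[2])/d[:,2])[:,None]
def dep(C,uv,D):
    uv=np.atleast_2d(uv);z=D[uv[:,1].astype(int),uv[:,0].astype(int)]
    return (rays(C,uv)*z[:,None]-C[5])@C[4]
def proj(C,X):
    f,cx,cy,k1,R,t=C; p=np.atleast_2d(X)@R.T+t; s=p[:,:2]/p[:,2:]
    return s*(1+k1*(s**2).sum(1,keepdims=True))*f+[cx,cy]
def grab(name,save=None):
    o=r.get_obs(); P,D=r.grab_frame(name); C=calib(name,o)
    if save: cv2.imwrite("pics/"+save,P[:,:,::-1])
    return P,D,C,o
E
python3 - <<'E'
from h import *
for n in("scene","top","wrist"):
    P,D,C,o=grab(n,n+"0.png"); np.savez(n+"0.npz",P=P,D=D)
    print(n,C[:4],(-C[4].T@C[5]).round(3))
print(o)
E
```

```text
pics
scene (np.float64(440.9067806453843), 320.32640870245507, 234.45340772888238, -0.10414840775229874) [ 0.92  -0.494  0.78 ]
top (np.float64(530.6401935186956), 312.3213545705569, 249.09665456294346, -0.06588668114081941) [0.296 0.02  1.162]
wrist (np.float64(416.6076218360757), 323.85531667291497, 241.2823965101389, 0.021863549307603276) [0.217 0.644 0.373]
{'clock': 0.1, 'joints': array([-1.23412637,  0.4777445 ,  0.02233635,  1.55631661, -0.01152137,
        1.10930107, -0.08312654]), 'qvel': array([-6.37679814e-05, -1.86230939e-03,  5.62519065e-04, -3.57656623e-03,
       -8.00926549e-04,  1.91208546e-03, -5.98894068e-04]), 'tau': array([ 4.07910295e-03, -5.97764146e+01,  1.61345713e+00, -2.81950557e+01,
        1.27938436e-02,  5.03298841e-03, -1.60472467e-05]), 'tcp_pos': array([0.29024003, 0.60897165, 0.30301975]), 'orientation': array([-6.92855200e-01, -3.06396448e+00,  2.54463466e-03]), 'contact_force': array([ 0.20861692,  0.28275034, -1.22789479]), 'moment': array([-0.04680352, -0.01217943, -0.02728234]), 'grip_width': 0.08551456223500269}
```

View pics/scene0.png

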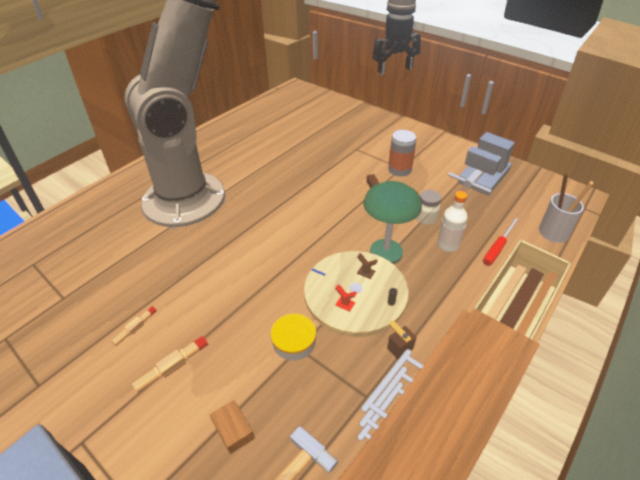

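View pics/top0.png

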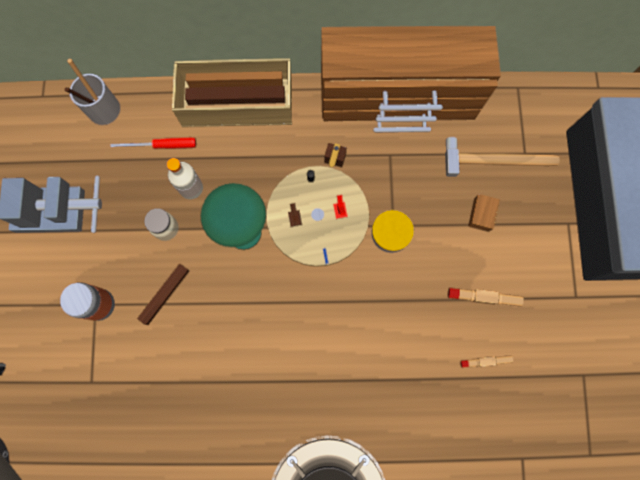

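View pics/wrist0.png

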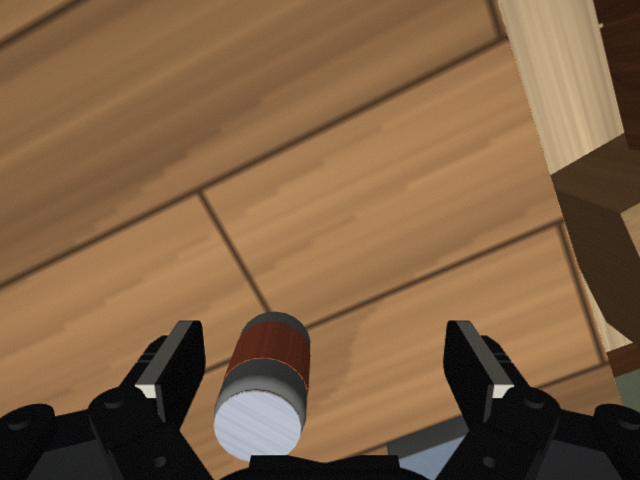

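Candidates for the spindle, top image: the large pale one at (487,297), a small look-alike at (487,361), and the dark bar at (163,294), which is a bystander. The large one fits, with its red end on the left at (454,294). The blue mark is at (325,256), the peg at (310,175) and the pointer at (335,157). The lamp stands on the left and the tin on the right.

```bash
python3 - <<'E'
from h import *
d=np.load("top0.npz");P,D=d["P"],d["D"];C=calib("top")
hsv=cv2.cvtColor(P,cv2.COLOR_RGB2HSV)
def comp(m,lab):
    n,L,st,ce=cv2.connectedComponentsWithStats(m.astype(np.uint8))
    return [(ce[i].round(1),st[i,4]) for i in range(1,n) if st[i,4]>15]
H,S,V=[hsv[...,i].astype(int) for i in range(3)]
print("blue",comp((H>105)&(H<130)&(S>150)&(V>60),0))
print("red",comp(((H<4)|(H>176))&(S>200)&(V>100),0))
print("yel",comp((H>22)&(H<30)&(S>230)&(V>150),0))
pts={"mark":((325,256),.044),"pegtop":((311,174),.084),"pegbase":((311,180),.044),"pointer tip":((333,163),.05),"ptrblk":((336,154),.046),"red":((341,208),.09),"dark":((294,215),.09),"disc":((318,215),.044),"lamp":((233,215),.198),"tin":((393,231),.036),"band":((454,294),.022),"tip2":((523,301),.022),"sm1":((464,364),.01),"sm2":((513,359),.01),"offcut":((485,212),.035)}
for k,(uv,z) in pts.items(): print(k,onz(C,uv,z)[0].round(3),dep(C,uv,D)[0].round(3))
crop=cv2.resize(P[260:390,420:560],None,fx=4,fy=4,interpolation=cv2.INTER_CUBIC)
cv2.imwrite("pics/c1.png",crop[:,:,::-1])
crop=cv2.resize(P[130:280,240:420],None,fx=4,fy=4,interpolation=cv2.INTER_CUBIC)
cv2.imwrite("pics/c2.png",crop[:,:,::-1])
for lab in ("disc_center","spindle_mid","disc_mark","disc_peg"):
    for m in r.masks_of(lab,"top")[:3]: print(lab,m["p"],m["at"],m["pixels"].sum())
E
```

```text
blue [(array([325. , 255.3]), np.int32(17))]
red [(array([174.1, 142.7]), np.int32(383)), (array([339.7, 207.9]), np.int32(166)), (array([453.6, 293.1]), np.int32(82)), (array([464.1, 363.4]), np.int32(35))]
yel [(array([392.4, 230. ]), np.int32(1265))]
mark [ 0.497 -0.001  0.044] [ 0.498 -0.001  0.043]
pegtop [0.668 0.026 0.084] [0.668 0.026 0.084]
pegbase [0.668 0.027 0.044] [0.662 0.027 0.063]
pointer tip [ 0.704 -0.022  0.05 ] [ 0.703 -0.022  0.053]
ptrblk [ 0.727 -0.03   0.046] [ 0.724 -0.029  0.053]
red [ 0.59  -0.035  0.09 ] [ 0.594 -0.036  0.078]
dark [0.577 0.063 0.09 ] [0.58  0.064 0.077]
disc [0.588 0.013 0.044] [0.588 0.013 0.046]
lamp [0.551 0.174 0.198] [0.551 0.174 0.198]
tin [ 0.552 -0.15   0.036] [ 0.553 -0.15   0.032]
band [ 0.413 -0.278  0.022] [ 0.413 -0.277  0.025]
tip2 [ 0.395 -0.428  0.022] [ 0.397 -0.436  0.001]
sm1 [ 0.264 -0.294  0.01 ] [ 0.265 -0.292  0.017]
sm2 [ 0.272 -0.4    0.01 ] [ 0.272 -0.404 -0.   ]
offcut [ 0.592 -0.355  0.035] [ 0.592 -0.356  0.033]
disc_center 0.98 [318.1, 219.1] 7964
disc_center 0.38 [486.6, 296.4] 845
disc_center 0.29 [336.4, 155.4] 405
spindle_mid 0.97 [486.5, 360.7] 367
spindle_mid 0.78 [488.5, 300.2] 814
disc_mark 0.95 [319.3, 216.1] 8148
disc_peg 0.56 [315.5, 213.5] 8014
disc_peg 0.48 [235.2, 214.9] 3395
```

View pics/c1.png

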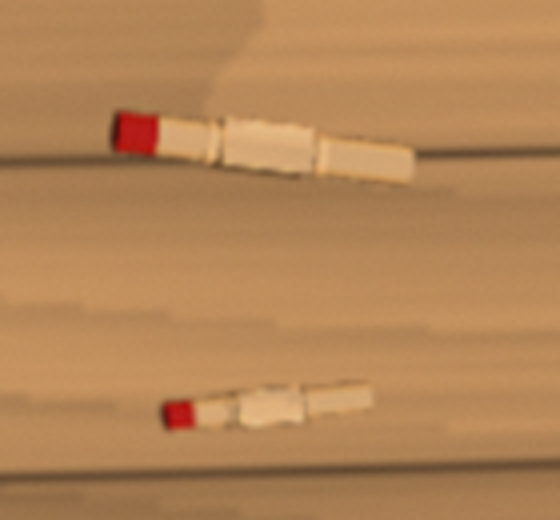

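View pics/c2.png

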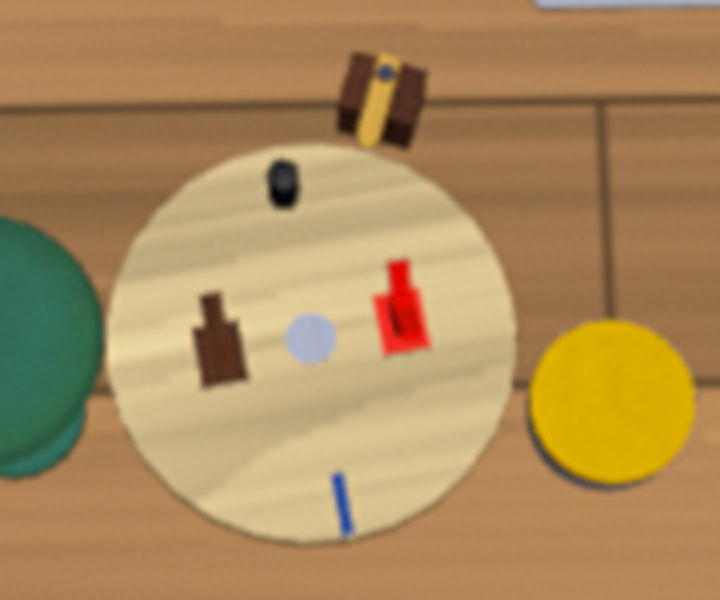

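The large spindle at (487,297) is confirmed: its red end is on the left, and it measures about 150 to 160 mm against about 105 mm for the small one. The lamp is on the left, so I'll carry the peg clockwise past the tin. First I move over the peg.

```bash
python3 -m handwheel '[[[0.021,-0.0324,0,0,0,0.015,0.085],[0.021,-0.0324,0,0,0,0.015,0.085],[0.021,-0.0324,0,0,0,0.015,0.085],[0.021,-0.0324,0,0,0,0.015,0.085],[0.021,-0.0324,0,0,0,0.015,0.085],[0.021,-0.0324,0,0,0,0.015,0.085],[0.021,-0.0324,0,0,0,0.015,0.085],[0.021,-0.0324,0,0,0,0.015,0.085],[0.021,-0.0324,0,0,0,0.015,0.085],[0.021,-0.0324,0,0,0,0.015,0.085]]]'
python3 -m handwheel '[[[0.021,-0.0324,0,0,0,0,0.045],[0.021,-0.0324,0,0,0,0,0.045],[0.021,-0.0324,0,0,0,0,0.045],[0.021,-0.0324,0,0,0,0,0.045],[0.021,-0.0324,0,0,0,0,0.045],[0.021,-0.0324,0,0,0,0,0.045],[0.0,-0.0324,0,0,0,0,0.045],[0.0,-0.0324,0,0,0,0,0.045],[0,0,0,0,0,0,0.045],[0,0,0,0,0,0,0.045]]]'
python3 - <<'E'
from h import *
P,D,C,o=grab("wrist","w1.png");np.savez("w1.npz",P=P,D=D)
print(o["tcp_pos"],o["joints"].round(2),o["grip_width"],np.degrees(np.arctan2(*Ro.from_rotvec(o["orientation"]).as_matrix()[[1,0],1])))
for n,X in dict(peg=[.669,.0256,.084],tip=[.703,-.022,.05],mark=[.49,-.002,.044],cen=[.588,.013,.044]).items(): print(n,proj(C,X).round(0))
E
```

```text
clock: 1.18
tcp_pos: [0.5012, 0.2836, 0.3042]
orientation: [0.46, 3.107, 0.001]
contact_force: [0.6, -0.1, 0.4]
grip_width: 0.0852
clock: 2.02
tcp_pos: [0.6265, 0.023, 0.3041]
orientation: [0.469, 3.106, -0.001]
contact_force: [-0.2, 0.5, 0.2]
grip_width: 0.045
[0.62647237 0.02304412 0.30405604] [-0.3   0.4   0.22  1.69 -0.1   1.06  1.22] 0.045043917139961726 72.81706528650362
peg [[343. 273.]]
tip [[300. 308.]]
mark [[234.  42.]]
cen [[297. 167.]]
```

View pics/w1.png

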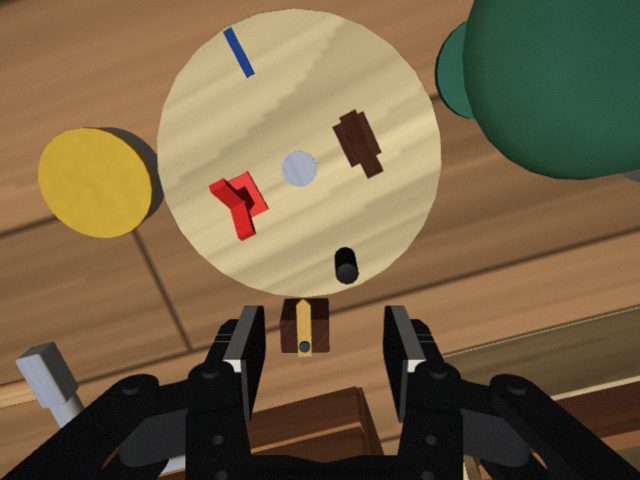

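Wrist view: the peg top is at (346,275), the pointer tip at (304,300), the mark from (227,31) to (251,76), and the hub at (299,168). I'll measure these precisely.

```bash
cat >> h.py <<'E'
def discfit(P,C,guess=(.588,.013)):
    "fit rim circle (radius .112 at z=.044) by radial search along gradient"
    from scipy.optimize import least_squares
    L=cv2.cvtColor(P,cv2.COLOR_RGB2LAB).astype(float)
    g=np.array(guess)
    for it in range(4):
        pts=[]
        for a in np.radians(np.arange(0,360,3)):
            u=np.array([np.cos(a),np.sin(a)]); rr=np.arange(.100,.126,.0004)
            X=np.c_[g+rr[:,None]*u,np.full(len(rr),.044)]; q=proj(C,X)
            if q.min()<3 or q[:,0].max()>636 or q[:,1].max()>476: continue
            v=np.array([cv2.remap(L[...,k].astype(np.float32),q[:,:1].astype(np.float32),q[:,1:].astype(np.float32),cv2.INTER_LINEAR)[:,0] for k in range(3)]).T
            # disc is pale: color inside
            d=np.linalg.norm(v[6:]-v[:-6],axis=1); i=d.argmax()
            if d[i]>15: pts.append(X[i+3,:2])
        pts=np.array(pts)
        f=least_squares(lambda p:np.linalg.norm(pts-p[:2],axis=1)-p[2],[*g,.112],loss="soft_l1",f_scale=.001)
        g=f.x[:2]
    return f.x,len(pts)
E
python3 - <<'E'
from h import *
P,D,C,o=None,None,None,r.get_obs();d=np.load("w1.npz");P,D=d["P"],d["D"];C=calib("wrist",o)
f,n=discfit(P,C);print("disc",f.round(4),n); c=f[:2]
hsv=cv2.cvtColor(P,cv2.COLOR_RGB2HSV);H,S,V=[hsv[...,i].astype(int) for i in range(3)]
m=(H>105)&(H<130)&(S>150)&(V>60);m[110:]=0
ys,xs=np.nonzero(m);X=onz(C,np.c_[xs,ys],.044)[:,:2];print("mark",X.mean(0),len(X),np.degrees(np.arctan2(*(X.mean(0)-c)[::-1])),np.linalg.norm(X.mean(0)-c))
for uv,z in(((304,300),.052),((304,346),.052),((346,275),.084)):
    x=onz(C,uv,z)[0,:2];print(x.round(4),np.degrees(np.arctan2(*(x-c)[::-1])),np.linalg.norm(x-c),dep(C,uv,D)[0])
crop=cv2.resize(P[225:365,230:430],None,fx=4,fy=4,interpolation=cv2.INTER_CUBIC)
cv2.imwrite("pics/c3.png",crop[:,:,::-1])
E
```

```text
disc [0.5895 0.0171 0.1109] 104
mark [0.49755345 0.00109471] 425 -170.12952262409559 0.09330338772658751
[ 0.6958 -0.0126] -15.594657908664528 0.11040955211276572 [ 0.69622438 -0.01276235  0.05111871]
[ 0.7386 -0.0263] -16.222768805577743 0.15534002241715475 [ 0.73686326 -0.02560493  0.05499084]
[0.6706 0.0301] 9.143471350795563 0.08218539107211309 [0.67124828 0.03004907 0.08250182]
```

View pics/c3.png

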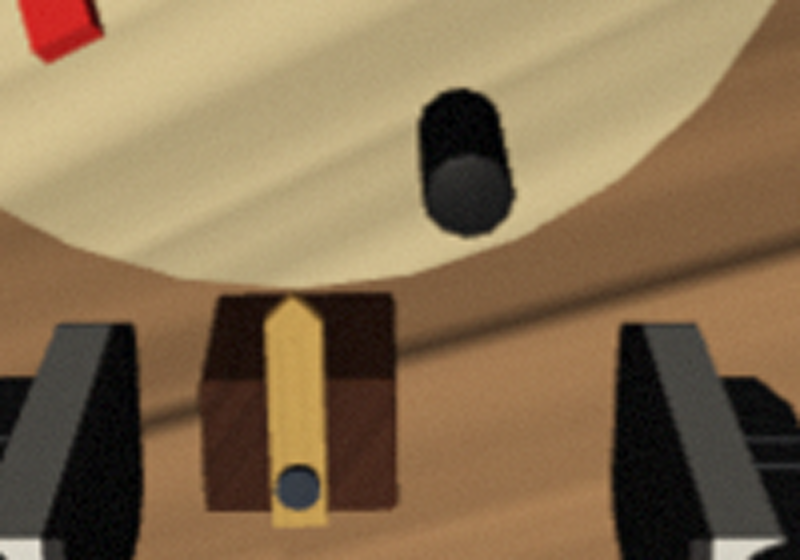

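```bash
python3 -m handwheel '[[[0.022,0.0035,0,0,0,0,0.045],[0.0215,0.0035,0,0,0,0,0.045],[0,0,-0.03,0,0,0,0.045],[0,0,-0.03,0,0,0,0.045],[0,0,-0.03,0,0,0,0.045],[0,0,-0.03,0,0,0,0.045],[0,0,-0.03,0,0,0,0.045],[0,0,-0.023,0,0,0,0.045],[0,0,0,0,0,0,0.045]]]'
python3 - <<'E'
from h import *
P,D,C,o=grab("wrist","w2.png")
print(o["tcp_pos"],o["contact_force"],proj(C,[[.67,.0305,.084],[.67,.0305,.044]]))
E
```

```text
clock: 2.82
tcp_pos: [0.6666, 0.0357, 0.1255]
orientation: [-0.455, -3.099, 0.002]
contact_force: [-1.5, 0.7, 0.4]
grip_width: 0.0447
[0.66660291 0.03567211 0.12547049] [-1.50104974  0.67691972  0.35688286] [[310.79717789 390.0880673 ]
 [313.83445426 326.92454367]]
```

View pics/w2.png

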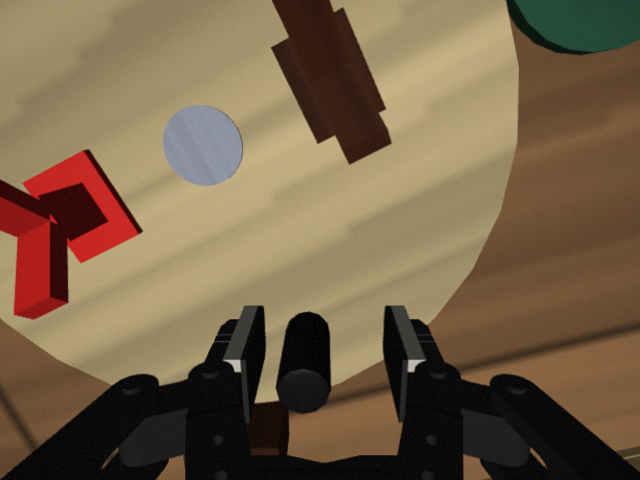

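The peg at (303,390) sits left of the jaw middle (325), toward -y. I shift 7 mm in -y, raise slightly, and close gently.

```bash
python3 -m handwheel '[[[0.002,-0.007,0.004,0,0,0,0.045],[0,0,0,0,0,0,0.045],[0,0,0,0,0,0,0.0],[0,0,0,0,0,0,0.0],[0,0,0,0,0,0,0.0],[0,0,0,0,0,0,0.0],[0,0,0,0,0,0,0.0]]]' 20
python3 - <<'E'
from h import *
P,D,C,o=grab("wrist","w3.png")
print(o["tcp_pos"],o["contact_force"],o["grip_width"],o["orientation"])
E
```

```text
clock: 3.45
tcp_pos: [0.6729, 0.0263, 0.1367]
orientation: [0.461, 3.105, 0.002]
contact_force: [-0.6, 0.0, 5.9]
grip_width: 0.0173
[0.67292757 0.02627452 0.13672107] [-0.58971517  0.02186101  5.88916561] 0.017311991578322472 [4.61285660e-01 3.10481854e+00 1.61402365e-03]
```

View pics/w3.png

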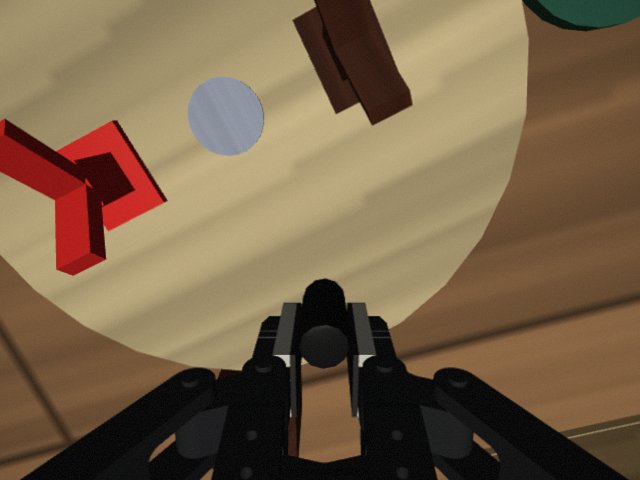

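```bash
python3 - <<'E'
import numpy as np
a=np.radians(9.5-6*np.arange(0,35)); p=.082*np.c_[np.cos(a),np.sin(a)]*1e3
for k,d in enumerate(np.diff(p,axis=0)): print(k,d.round(1), end="; ")
E
```

```text
0 [ 1.  -8.5]; 1 [ 0.1 -8.6]; 2 [-0.8 -8.5]; 3 [-1.7 -8.4]; 4 [-2.6 -8.2]; 5 [-3.4 -7.9]; 6 [-4.2 -7.5]; 7 [-5. -7.]; 8 [-5.7 -6.4]; 9 [-6.3 -5.8]; 10 [-6.9 -5.1]; 11 [-7.4 -4.4]; 12 [-7.8 -3.6]; 13 [-8.1 -2.7]; 14 [-8.4 -1.9]; 15 [-8.5 -1. ]; 16 [-8.6 -0.1]; 17 [-8.5  0.8]; 18 [-8.4  1.7]; 19 [-8.2  2.6]; 20 [-7.9  3.4]; 21 [-7.5  4.2]; 22 [-7.  5.]; 23 [-6.4  5.7]; 24 [-5.8  6.3]; 25 [-5.1  6.9]; 26 [-4.4  7.4]; 27 [-3.6  7.8]; 28 [-2.7  8.1]; 29 [-1.9  8.4]; 30 [-1.   8.5]; 31 [-0.1  8.6]; 32 [0.8 8.5]; 33 [1.7 8.4];
```

```bash
python3 -m handwheel '[[[0.001,-0.0085,0,0,0,0,0],[0.0001,-0.0086,0,0,0,0,0],[-0.0008,-0.0085,0,0,0,0,0],[-0.0017,-0.0084,0,0,0,0,0],[-0.0026,-0.0082,0,0,0,0,0],[-0.0034,-0.0079,0,0,0,0,0]]]'
python3 - <<'E'
from h import *
P,D,C,o=grab("wrist","w4.png");grab("top","t4.png")
print(o["tcp_pos"],o["contact_force"],o["moment"],o["grip_width"])
E
```

```text
clock: 4.0
tcp_pos: [0.6674, -0.0221, 0.1368]
orientation: [0.459, 3.101, 0.006]
contact_force: [4.6, 4.1, 3.1]
grip_width: 0.0167
[ 0.66742775 -0.02211621  0.13683422] [4.57279852 4.06243969 3.13320645] [ 0.85462621 -1.06414399 -0.18887025] 0.01667900286009522
```

View pics/w4.png

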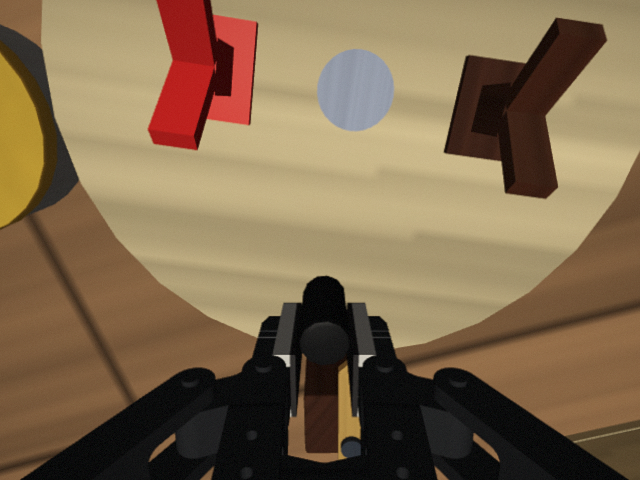

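The disc turns with the peg and the forces are small (about 6 N). I continue.

```bash
python3 -m handwheel '[[[-0.0042,-0.0075,0,0,0,0,0],[-0.005,-0.007,0,0,0,0,0],[-0.0057,-0.0064,0,0,0,0,0],[-0.0063,-0.0058,0,0,0,0,0],[-0.0069,-0.0051,0,0,0,0,0],[-0.0074,-0.0044,0,0,0,0,0]]]'
python3 -m handwheel '[[[-0.0078,-0.0036,0,0,0,0,0],[-0.0081,-0.0027,0,0,0,0,0],[-0.0084,-0.0019,0,0,0,0,0],[-0.0085,-0.001,0,0,0,0,0]]]'
python3 - <<'E'
from h import *
P,D,C,o=grab("wrist","w5.png");P,D,C,_=grab("top","t5.png");f,n=discfit(P,C);print(f,n)
print(o["tcp_pos"],o["contact_force"],o["moment"],o["grip_width"])
E
```

```text
clock: 4.6
tcp_pos: [0.631, -0.0586, 0.1364]
orientation: [0.459, 3.103, 0.004]
contact_force: [4.1, 3.2, 4.5]
grip_width: 0.017
clock: 4.93
tcp_pos: [0.5982, -0.0677, 0.1363]
orientation: [0.459, 3.103, 0.004]
contact_force: [3.6, 3.7, 2.9]
grip_width: 0.017
[0.59008797 0.01425028 0.11129998] 75
[ 0.59824859 -0.06770863  0.13628821] [3.61842893 3.66081132 2.87401139] [ 1.00583323 -0.80145035 -0.07608776] 0.017027732263992974
```

View pics/w5.png

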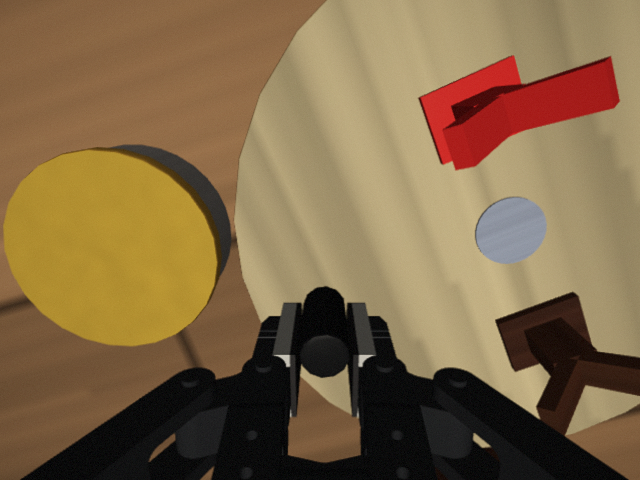

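View pics/t5.png

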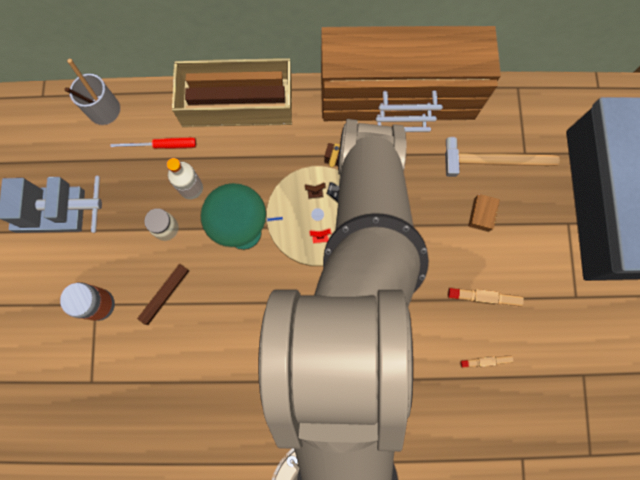

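It's on track: the mark is now at (273,219) in the top view and the peg is at about -86°.

```bash
python3 -m handwheel '[[[-0.0086,-0.0001,0,0,0,0,0],[-0.0085,0.0008,0,0,0,0,0],[-0.0084,0.0017,0,0,0,0,0],[-0.0082,0.0026,0,0,0,0,0],[-0.0079,0.0034,0,0,0,0,0],[-0.0075,0.0042,0,0,0,0,0]]]'
python3 -m handwheel '[[[-0.007,0.005,0,0,0,0,0],[-0.0064,0.0057,0,0,0,0,0],[-0.0058,0.0063,0,0,0,0,0],[-0.0051,0.0069,0,0,0,0,0],[-0.0044,0.0074,0,0,0,0,0],[-0.0036,0.0078,0,0,0,0,0],[-0.0027,0.0081,0,0,0,0,0]]]'
python3 - <<'E'
from h import *
P,D,C,o=grab("wrist","w6.png");np.savez("w6.npz",P=P);P,D,C,_=grab("top","t6.png")
print(o["tcp_pos"],o["contact_force"],o["joints"].round(2),o["grip_width"])
E
```

```text
clock: 5.53
tcp_pos: [0.548, -0.0582, 0.1361]
orientation: [0.463, 3.103, -0.002]
contact_force: [3.5, -5.4, 6.3]
grip_width: 0.0171
clock: 6.12
tcp_pos: [0.5055, -0.0149, 0.1343]
orientation: [-0.469, -3.094, 0.011]
contact_force: [-15.2, -10.8, 15.8]
grip_width: 0.017
[ 0.50554031 -0.01492729  0.13426913] [-15.18949021 -10.81039626  15.7602726 ] [-0.24  0.45  0.18  2.09 -0.13  0.62  1.29] 0.016961811703050653
```

View pics/w6.png

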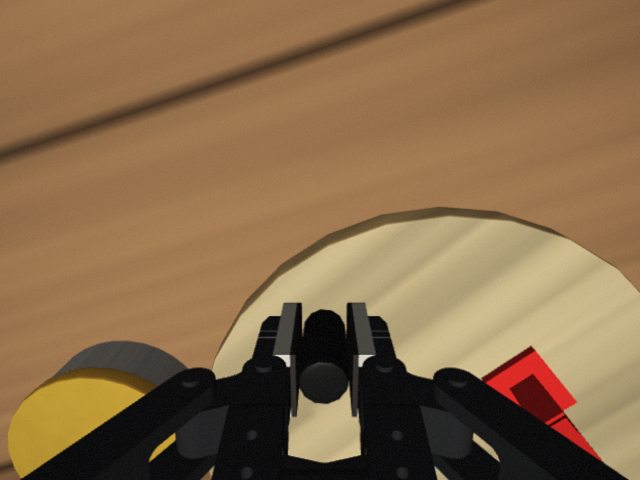

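View pics/t6.png

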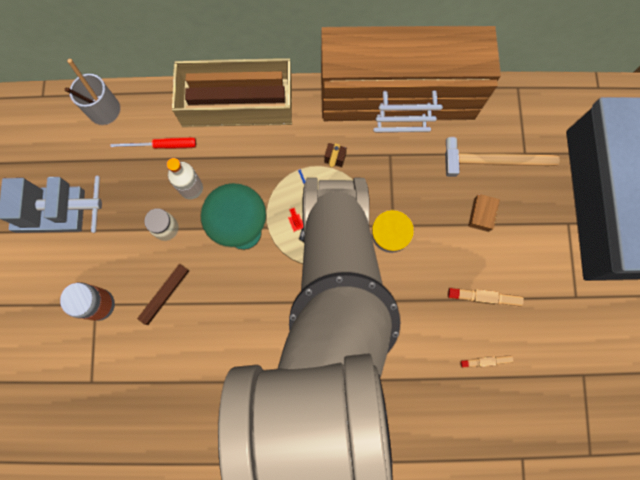

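```bash
python3 -m handwheel '[[[0,0,0,0,0,0,0]]]'; python3 -m handwheel '[[[0,0,0,0,0,0,0]]]'; python3 - <<'E'
from h import *
P=np.load("w6.npz")["P"];o=r.get_obs();C=calib("wrist",o);f,n=discfit(P,C,(.590,.0143));print(f,n,o["qvel"].round(3),o["moment"])
for uv in((323,383),(325,327)): print(onz(C,uv,.084))
P,D,C,_=grab("top");P=P
hsv=cv2.cvtColor(P,cv2.COLOR_RGB2HSV);H,S,V=[hsv[...,i].astype(int) for i in range(3)]
m=(H>105)&(H<130)&(S>120)&(V>60)
ys,xs=np.nonzero(m);k=(abs(xs-320)<60)&(abs(ys-215)<60);X=onz(C,np.c_[xs,ys][k],.044)[:,:2].mean(0);v=X-[.590,.0143];print(k.sum(),X,np.degrees(np.arctan2(v[1],v[0])),np.hypot(*v))
E
```

```text
clock: 6.3
tcp_pos: [0.5047, -0.0123, 0.1339]
orientation: [-0.464, -3.092, 0.008]
contact_force: [-19.2, -7.1, 20.6]
grip_width: 0.0167
clock: 6.38
tcp_pos: [0.5047, -0.0123, 0.1339]
orientation: [-0.464, -3.092, 0.008]
contact_force: [-17.8, -6.4, 20.6]
grip_width: 0.0174
[0.58333851 0.01751354 0.10701684] 43 [ 0.002 -0.    -0.001 -0.001 -0.002 -0.001  0.002] [-1.44484571  3.77280358 -0.21964555]
[[ 0.51229644 -0.01500889  0.084     ]]
[[ 0.49213865 -0.00815213  0.084     ]]
24 [0.67763537 0.04773578] 20.883501346218953 0.09379717378146185
```

The mark is at about 21°, so roughly 37° remains. The peg has rolled along the pads and preloaded the tool (about 28 N). I'll open, turn the jaws 37° ahead, recentre on the peg, and regrip so I can follow the rotation.

```bash
python3 -m handwheel '[[[0,0,0,0,0,0,0.045],[0,0,0,0,0,0,0.045],[0,0,0,0,0,0,0.045],[0.001,-0.0055,0,0,0,0.108,0.045],[0,0,0,0,0,0.108,0.045],[0,0,0,0,0,0.108,0.045],[0,0,0,0,0,0.108,0.045],[0,0,0,0,0,0.108,0.045],[0,0,0,0,0,0.108,0.045],[0,0,0,0,0,0,0.045]]]'
python3 - <<'E'
from h import *
P,D,C,o=grab("wrist","w7.png");np.savez("w7.npz",P=P)
print(o["tcp_pos"],o["contact_force"],o["joints"].round(2),o["grip_width"],proj(C,[.5125,-.015,.084]))
P,D,C,_=grab("top")
hsv=cv2.cvtColor(P,cv2.COLOR_RGB2HSV);H,S,V=[hsv[...,i].astype(int) for i in range(3)]
m=(H>105)&(H<130)&(S>120)&(V>60)
ys,xs=np.nonzero(m);k=(abs(xs-320)<60)&(abs(ys-215)<60);X=onz(C,np.c_[xs,ys][k],.044)[:,:2].mean(0);v=X-[.590,.0143];print(k.sum(),X,np.degrees(np.arctan2(v[1],v[0])),np.hypot(*v))
E
```

```text
clock: 7.27
tcp_pos: [0.5132, -0.0148, 0.1348]
orientation: [0.558, -3.091, -0.001]
contact_force: [-0.3, -0.4, -0.6]
grip_width: 0.0454
[ 0.51320063 -0.01476695  0.13482039] [-0.26586276 -0.38211087 -0.55806814] [-0.09  0.45  0.    2.07 -0.    0.62  1.84] 0.04544112237488303 [[321.51729979 356.17370481]]
25 [0.67716712 0.04743192] 20.811624948095606 0.09325144014793325
```

View pics/w7.png

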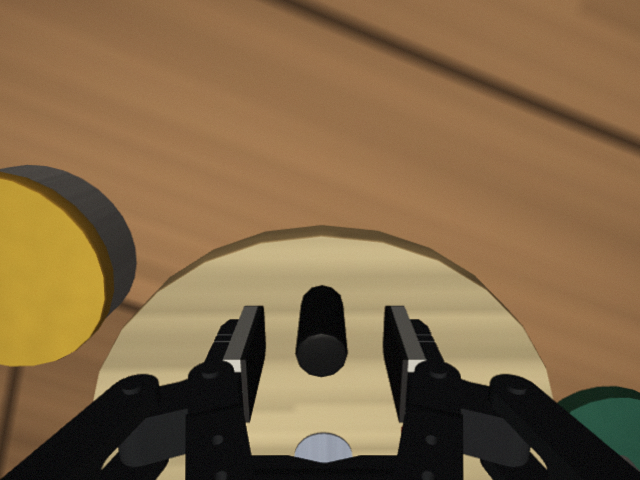

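```bash
python3 - <<'E'
import numpy as np
a=np.radians(-159.2-36.8/8*np.arange(9)); p=.082*np.c_[np.cos(a),np.sin(a)]*1e3
print(np.diff(p,axis=0).round(1).tolist(),np.radians(36.8/8))
E
python3 -m handwheel '[[[0,0,0,0,0,0,0],[0,0,0,0,0,0,0],[0,0,0,0,0,0,0],[0,0,0,0,0,0,0],[0,0,0,0,0,0,0],[0,0,0,0,0,0,0]]]' 20
```

```text
[[-2.1, 6.2], [-1.6, 6.4], [-1.1, 6.5], [-0.5, 6.6], [-0.0, 6.6], [0.5, 6.6], [1.0, 6.5], [1.6, 6.4]] 0.08028514559173916
clock: 7.87
tcp_pos: [0.5132, -0.0151, 0.135]
orientation: [-0.551, 3.093, -0.0]
contact_force: [-1.4, 0.1, 1.2]
grip_width: 0.0174
```

```bash
python3 -m handwheel '[[[-0.0021,0.0062,0,0,0,-0.08,0],[-0.0016,0.0064,0,0,0,-0.08,0],[-0.0011,0.0065,0,0,0,-0.08,0],[-0.0005,0.0066,0,0,0,-0.08,0],[0,0.0066,0,0,0,-0.08,0],[0.0005,0.0066,0,0,0,-0.08,0],[0.001,0.0065,0,0,0,-0.08,0],[0.0016,0.0064,0,0,0,-0.08,0],[0,0,0,0,0,0,0],[0,0,0,0,0,0,0]]]'
python3 - <<'E'
from h import *
P,D,C,o=grab("wrist","w8.png")
print(o["tcp_pos"],o["contact_force"],o["qvel"].round(3))
P,D,C,_=grab("top");c=[.590,.0143]
hsv=cv2.cvtColor(P,cv2.COLOR_RGB2HSV);H,S,V=[hsv[...,i].astype(int) for i in range(3)]
m=(H>105)&(H<130)&(S>120)&(V>60)
ys,xs=np.nonzero(m);k=(abs(xs-320)<60)&(abs(ys-215)<60);X=onz(C,np.c_[xs,ys][k],.044)[:,:2].mean(0);v=X-c;print(k.sum(),X,np.degrees(np.arctan2(v[1],v[0])),np.hypot(*v))
cv2.imwrite("pics/t8.png",cv2.resize(P[130:250,260:400],None,fx=5,fy=5,interpolation=cv2.INTER_CUBIC)[:,:,::-1])
P,D,C,_=grab("scene")
cv2.imwrite("pics/s8.png",cv2.resize(P[230:370,270:430],None,fx=4,fy=4,interpolation=cv2.INTER_CUBIC)[:,:,::-1])
E
```

```text
clock: 8.7
tcp_pos: [0.5114, 0.0371, 0.135]
orientation: [0.445, 3.109, 0.0]
contact_force: [1.3, 0.5, 0.4]
grip_width: 0.0168
[0.51142959 0.03710575 0.13500114] [1.29666711 0.48119072 0.44761899] [ 0.02  -0.004 -0.008  0.005  0.003 -0.002  0.015]
8 [ 0.68728683 -0.01456787] -16.52717258393376 0.10147946565072534
```

View pics/t8.png

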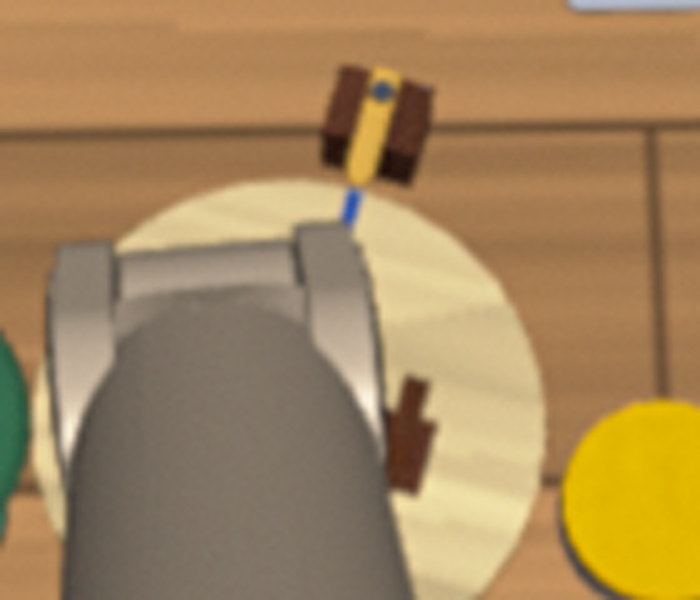

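View pics/s8.png

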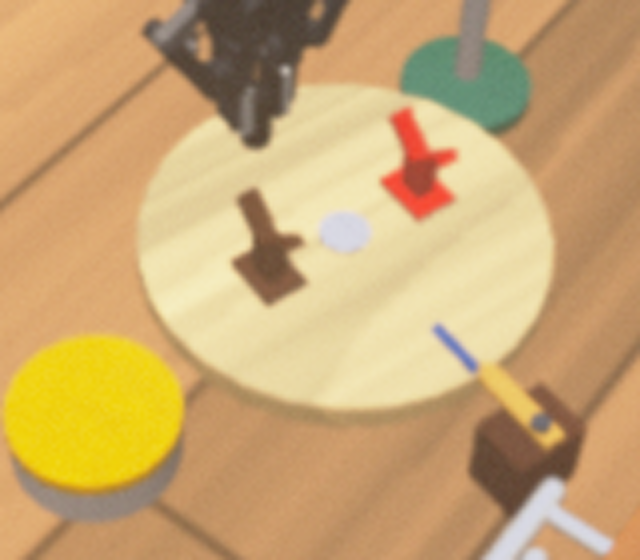

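The mark lines up with the pointer in both views. I release, rise, and go to the spindle.

```bash
python3 -m handwheel '[[[0,0,0,0,0,0,0.045],[0,0,0,0,0,0,0.045],[0,0,0,0,0,0,0.045],[0,0,0,0,0,0,0.045],[0,0,0.03,0,0,0,0.045],[0,0,0.04,0,0,0,0.045],[0,0,0.04,0,0,0,0.045],[0,0,0.04,0,0,0,0.045],[0,0,0.02,0,0,0,0.045],[0,0,0,0,0,0,0.045]]]'
python3 - <<'E'
from h import *
P,D,C,_=grab("scene","s9.png")
c=cv2.resize(P[230:370,270:430],None,fx=4,fy=4,interpolation=cv2.INTER_CUBIC)
cv2.imwrite("pics/s9c.png",c[:,:,::-1])
m=(P[...,0]<90)&(P[...,2]>110);ys,xs=np.nonzero(m);k=(xs>365)&(xs<400)&(ys>300)&(ys<330);X=onz(C,np.c_[xs,ys][k],.044).mean(0)
# compare direction with pointer in same view
print(X,k.sum())
E
```

```text
clock: 9.68
tcp_pos: [0.5131, 0.0368, 0.3101]
orientation: [0.448, 3.101, 0.006]
contact_force: [0.2, -0.3, 0.5]
grip_width: 0.0448
[nan nan nan] 0<stdin>:5: RuntimeWarning: Mean of empty slice.
  ret = um.true_divide(
```

View pics/s9c.png

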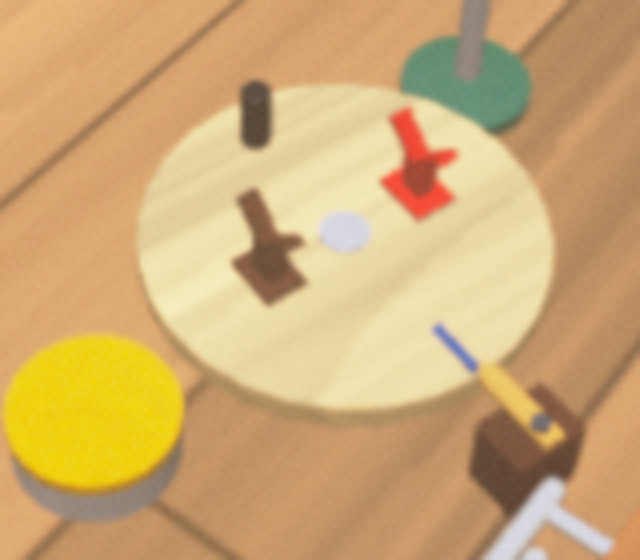

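```bash
python3 -m handwheel '[[[-0.009,-0.0325,0,0,0,-0.116,0.06],[-0.009,-0.0325,0,0,0,-0.116,0.06],[-0.009,-0.0325,0,0,0,-0.116,0.06],[-0.009,-0.0325,0,0,0,-0.116,0.06],[-0.009,-0.0325,0,0,0,-0.116,0.06],[-0.009,-0.0325,0,0,0,-0.116,0.06],[-0.009,-0.0325,0,0,0,-0.116,0.06],[-0.009,-0.0325,0,0,0,-0.116,0.06],[-0.009,-0.0325,0,0,0,-0.116,0.06],[-0.009,-0.0325,0,0,0,-0.116,0.06]]]'
python3 -m handwheel '[[[-0.009,-0.0325,0,0,0,-0.116,0.06],[-0.009,-0.0325,0,0,0,-0.116,0.06],[0,0,0,0,0,0,0.06],[0,0,0,0,0,0,0.06]]]'
python3 - <<'E'
from h import *
P,D,C,_=grab("top","t9.png");np.savez("t9.npz",P=P,D=D)
P,D,C,o=grab("wrist","w9.png");np.savez("w9.npz",P=P,D=D)
print(o["tcp_pos"],o["joints"].round(2),np.degrees(np.arctan2(*Ro.from_rotvec(o["orientation"]).as_matrix()[[1,0],1])))
E
```

```text
clock: 10.57
tcp_pos: [0.4193, -0.2892, 0.3034]
orientation: [-2.084, -2.347, 0.002]
contact_force: [0.7, -0.4, -0.1]
grip_width: 0.0599
clock: 10.9
tcp_pos: [0.4011, -0.3545, 0.3034]
orientation: [-2.34, -2.092, 0.004]
contact_force: [0.8, -0.4, -0.1]
grip_width: 0.0599
[ 0.40208607 -0.353018    0.30338232] [ 0.07  0.28  0.66  1.92 -0.2   1.    0.7 ] -6.215550088379492
```

View pics/t9.png

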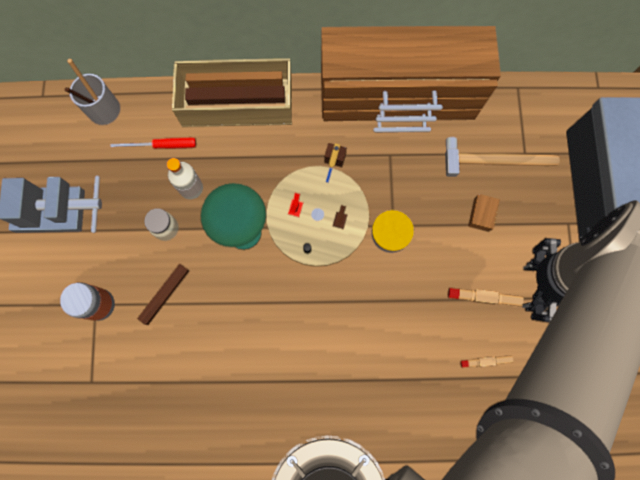

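View pics/w9.png

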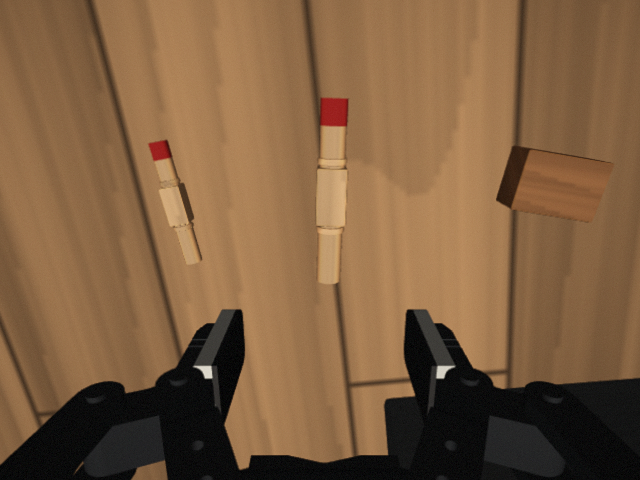

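Wrist view: the large spindle has its band at (334,112), its block centre at (331,198) and its tail at (329,283). The small look-alike is at left (175,203). Measuring both the spindle and the disc now.

```bash
python3 - <<'E'
from h import *
o=r.get_obs();d=np.load("w9.npz");P=d["P"];C=calib("wrist",o)
ms=r.masks_of("spindle_mid","wrist")
for m in ms: print(m["p"],m["at"],m["pixels"].sum())
L=cv2.cvtColor(P,cv2.COLOR_RGB2LAB)
E=onz(C,[(334,98),(334,125),(329,283)],.022)
print(E.round(4))
M=onz(C,[(332,198)],.026);print("block",M)
v=E[0]-E[2];print("len",np.linalg.norm(v),"ang",np.degrees(np.arctan2(v[1],v[0])),"mid",(E[0]+E[2])/2)
B=onz(C,[(318,168),(347,168),(316,227),(346,227)],.026);print(B.round(4),np.linalg.norm(B[0]-B[2]),np.linalg.norm(B[0]-B[1]),B.mean(0))
cv2.imwrite("pics/c9.png",cv2.resize(P[85:295,260:400],None,fx=2.8,fy=2.8,interpolation=cv2.INTER_CUBIC)[:,:,::-1])
d=np.load("t9.npz");P,D=d["P"],d["D"];C=calib("top");f,n=discfit(P,C);print("disc",f,n)
cv2.imwrite("pics/c10.png",cv2.resize(P[135:275,255:385],None,fx=4.2,fy=4.2,interpolation=cv2.INTER_CUBIC)[:,:,::-1])
hsv=cv2.cvtColor(P,cv2.COLOR_RGB2HSV);H,S,V=[hsv[...,i].astype(int) for i in range(3)]
w=np.zeros(H.shape,bool);w[140:280,255:385]=1
c=f[:2]
for nme,m,z in(("blue",(H>105)&(H<130)&(S>110)&(V>60),.044),("gold",(H>15)&(H<28)&(S>150)&(V>140),.052)):
    ys,xs=np.nonzero(m&w);k=ys<185;X=onz(C,np.c_[xs,ys][k],z)[:,:2];x=X.mean(0)-c;print(nme,k.sum(),X.mean(0),np.degrees(np.arctan2(x[1],x[0])),np.hypot(*x))
E
```

```text
0.89 [331.2, 187.5] 4982
0.77 [175.1, 201.0] 2680
[[ 0.4184 -0.2677  0.022 ]
 [ 0.4164 -0.2883  0.022 ]
 [ 0.3982 -0.4268  0.022 ]]
block [[ 0.40879152 -0.34720775  0.026     ]]
len 0.160376390346669 ang 82.75719418946858 mid [ 0.40826236 -0.34724579  0.022     ]
[[ 0.3998 -0.3208  0.026 ]
 [ 0.4237 -0.3233  0.026 ]
 [ 0.3924 -0.3712  0.026 ]
 [ 0.4183 -0.374   0.026 ]] 0.050962117508874326 0.024052683065491662 [ 0.40854871 -0.34733551  0.026     ]
disc [0.59027566 0.01426465 0.11135862] 120
blue 23 [ 0.67983058 -0.01207109] -16.387216999440856 0.09334695678727625
gold 113 [ 0.71958202 -0.0238276 ] -16.414398082061027 0.13480042901120554
```

View pics/c9.png

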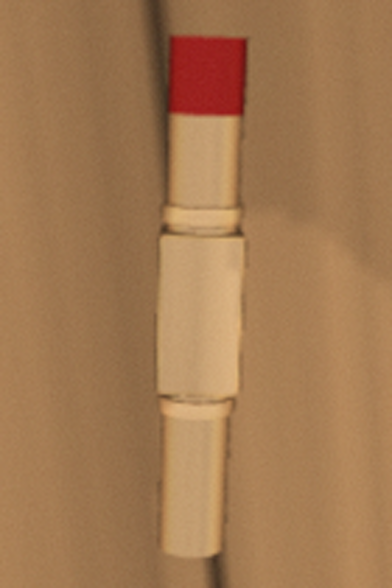

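View pics/c10.png

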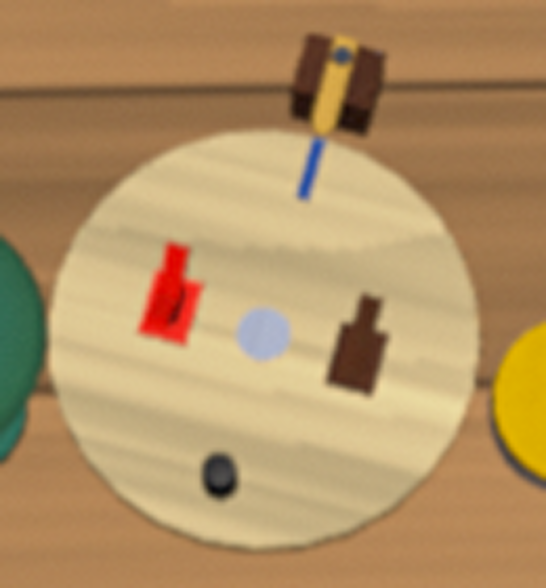

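The disc is aligned: mark at -16.4°, pointer at -16.4°. The spindle measures 160 mm, with its centre at (0.408,-0.347) and axis at 82.8°. Descending to grasp.

```bash
python3 -m handwheel '[[[0.0062,0.0058,-0.03,0,0,-0.017,0.06],[0,0,-0.035,0,0,0,0.06],[0,0,-0.035,0,0,0,0.06],[0,0,-0.035,0,0,0,0.06],[0,0,-0.03,0,0,0,0.06],[0,0,-0.02,0,0,0,0.06],[0,0,-0.015,0,0,0,0.06],[0,0,0,0,0,0,0.06],[0,0,0,0,0,0,0.06]]]'
python3 - <<'E'
from h import *
P,D,C,o=grab("wrist","w11.png")
print(o["tcp_pos"],o["contact_force"])
E
```

```text
clock: 11.8
tcp_pos: [0.4093, -0.3462, 0.1044]
orientation: [-2.352, -2.079, 0.0]
contact_force: [0.6, -0.0, -1.0]
grip_width: 0.0601
[ 0.40926925 -0.34615415  0.10437402] [ 0.55162104 -0.00899458 -0.99106236]
```

View pics/w11.png

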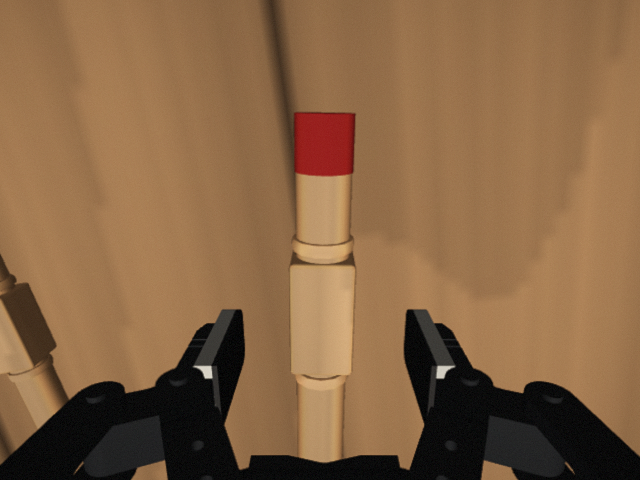

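The spindle lies between the jaws, with its block at (322,318). I lower the rest of the way and close.

```bash
python3 - <<'E'
from h import *
C=calib("wrist",r.get_obs());B=onz(C,[(291,265),(355,265),(291,374),(353,374)],.026);print(B.mean(0),B)
E
python3 -m handwheel '[[[0,0,-0.015,0,0,0,0.06],[0,0,-0.010,0,0,0,0.06],[0,0,0,0,0,0,0.06],[0,0,0,0,0,0,0.01],[0,0,0,0,0,0,0.01],[0,0,0,0,0,0,0.01],[0,0,0,0,0,0,0.01],[0,0,0,0,0,0,0.01],[0,0,0,0,0,0,0.01]]]' 40
python3 - <<'E'
from h import *
P,D,C,o=grab("wrist","w12.png")
print(o["tcp_pos"],o["contact_force"],o["grip_width"])
E
```

```text
[ 0.40809015 -0.34901614  0.026     ] [[ 0.39911225 -0.32317918  0.026     ]
 [ 0.42351252 -0.32618594  0.026     ]
 [ 0.39194494 -0.37175498  0.026     ]
 [ 0.41779087 -0.37494444  0.026     ]]
clock: 12.6
tcp_pos: [0.4094, -0.3478, 0.0808]
orientation: [2.355, 2.077, 0.001]
contact_force: [-0.9, 1.1, 6.3]
grip_width: 0.0248
[ 0.4094398  -0.34779127  0.08077061] [-0.87350173  1.10745877  6.27926971] 0.024806024964470316
```

View pics/w12.png

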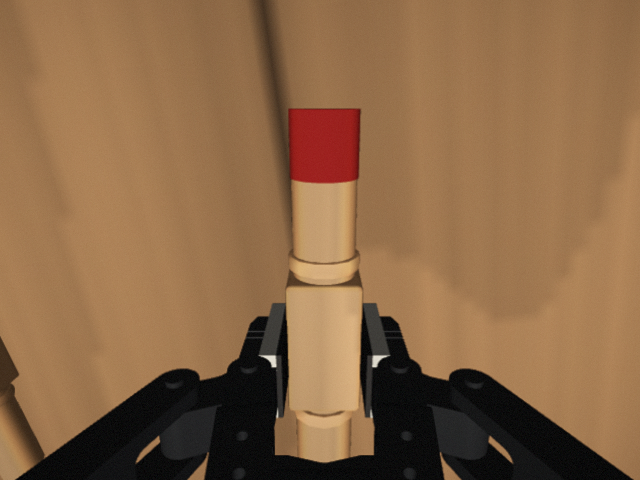

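```bash
python3 -m handwheel '[[[0,0,0.015,0,0,0,0.01],[0,0,0.03,0,0,0,0.01],[0,0,0.035,0,0,0,0.01],[0,0,0.035,0,0,0,0.01],[0,0,0.035,0,0,0,0.01],[0,0,0.03,0,0,0,0.01],[0,0,0,0,0,0,0.01]]]'
python3 - <<'E'
from h import *
P,D,C,o=grab("wrist","w13.png");np.savez("w13.npz",P=P,D=D)
Rm=Ro.from_rotvec(o["orientation"]).as_matrix();print(o["tcp_pos"],o["contact_force"],o["grip_width"],Rm.round(4))
E
```

```text
clock: 13.23
tcp_pos: [0.4109, -0.3496, 0.2657]
orientation: [2.35, 2.071, 0.006]
contact_force: [-0.4, -1.6, -1.3]
grip_width: 0.0251
[ 0.41087276 -0.34961559  0.26565654] [-0.43086333 -1.57041375 -1.31287043] 0.025117177360684945 [[ 0.1254  0.9921  0.0087]
 [ 0.9921 -0.1254 -0.0045]
 [-0.0034  0.0092 -1.    ]]
```

View pics/w13.png

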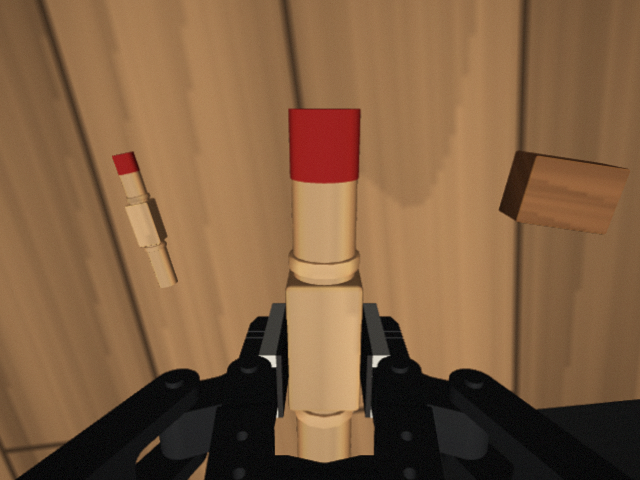

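```bash
python3 -m handwheel '[[[0.008,0.015,0,0,0,-0.0133,0.01],[0.0149,0.0303,0,0,0,-0.0133,0.01],[0.0149,0.0303,0,0,0,-0.0133,0.01],[0.0149,0.0303,0,0,0,-0.0133,0.01],[0.0149,0.0303,0,0,0,-0.0133,0.01],[0.0149,0.0303,0,0,0,-0.0133,0.01],[0.0149,0.0303,0,0,0,-0.0133,0.01],[0.0149,0.0303,0,0,0,-0.0133,0.01],[0.0149,0.0303,0,0,0,-0.0133,0.01],[0.0149,0.0303,0,0,0,-0.0133,0.01]]]'
python3 -m handwheel '[[[0.0149,0.0303,0,0,0,-0.0133,0.01],[0.0149,0.0303,0,0,0,-0.0133,0.01],[0.006,0.015,0,0,0,0,0.01],[0,0,0,0,0,0,0.01],[0,0,0,0,0,0,0.01],[0,0,0,0,0,0,0.01]]]'
python3 - <<'E'
from h import *
P,D,C,o=grab("wrist","w14.png");np.savez("w14.npz",P=P,D=D)
Rm=Ro.from_rotvec(o["orientation"]).as_matrix();print(o["tcp_pos"],o["contact_force"],o["grip_width"],Rm.round(4),"spin ang",np.degrees(np.arctan2(Rm[1,0],Rm[0,0])))
P,D,C,o=grab("scene","s14.png")
E
```

```text
clock: 14.12
tcp_pos: [0.5508, -0.0579, 0.2583]
orientation: [-2.488, -1.916, 0.003]
contact_force: [0.8, 0.1, -0.8]
grip_width: 0.0252
clock: 14.62
tcp_pos: [0.586, 0.0142, 0.259]
orientation: [-2.515, -1.882, 0.004]
contact_force: [-0.1, -0.4, -1.5]
grip_width: 0.0251
[0.586015   0.0142136  0.25899887] [-0.09937008 -0.41300091 -1.54466627] 0.025094141826361945 [[ 0.2823  0.9593 -0.002 ]
 [ 0.9593 -0.2823 -0.0012]
 [-0.0017 -0.0016 -1.    ]] spin ang 73.60160655075856
```

View pics/w14.png

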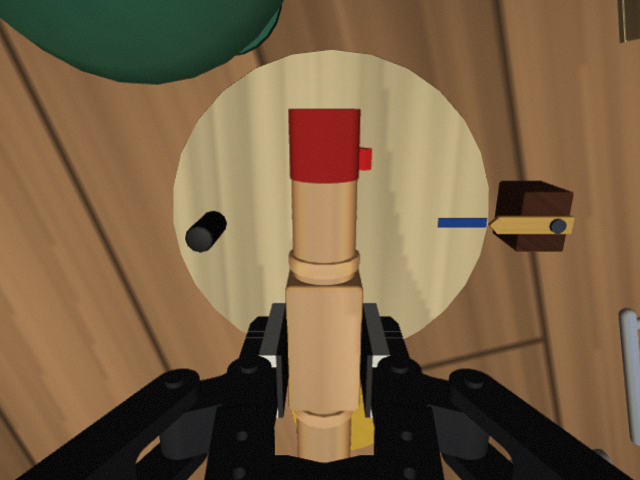

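View pics/s14.png

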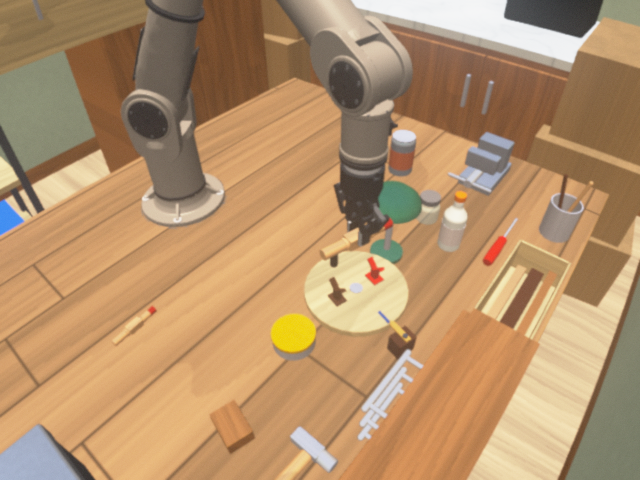

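```bash
python3 - <<'E'
from h import *
P=np.load("w14.npz")["P"];o=r.get_obs();print(o["tcp_pos"]);C=calib("wrist",o)
P2=P.copy();f,n=discfit(P,C,(.59,.0143));print(f,n)
for uv in((462,223),(491,225),(560,226)): 
    x=onz(C,uv,.044 if uv[0]<480 else .052)[0,:2]-f[:2];print(np.degrees(np.arctan2(x[1],x[0])),np.hypot(*x))
B=onz(C,[(288,285),(361,285),(290,410),(358,410)],o["tcp_pos"][2]-.0548)
print(B.round(4),B.mean(0)-o["tcp_pos"],np.linalg.norm(B[0]-B[2]))
E
```

```text
[0.58625197 0.01377459 0.25958246]
[0.5900518  0.01377753 0.11106231] 111
-16.954203175248686 0.09333337495003317
-16.44775532753714 0.11062889847766788
-16.709084595023505 0.15777243936555974
[[ 0.5811  0.0409  0.2048]
 [ 0.604   0.0342  0.2048]
 [ 0.5667 -0.0062  0.2048]
 [ 0.5903 -0.0132  0.2048]] [-0.00073538  0.00014578 -0.0548    ] 0.04931727442059323
```

```bash
python3 -m handwheel '[[[0.0042,0.0003,0,0,0,0,0.01],[0,0,-0.02,0,0,0,0.01],[0,0,-0.025,0,0,0,0.01],[0,0,-0.02,0,0,0,0.01],[0,0,-0.014,0,0,0,0.01],[0,0,-0.008,0,0,0,0.01],[0,0,0,0,0,0,0.01],[0,0,0,0,0,0,0.01]]]'
python3 - <<'E'
from h import *
P,D,C,o=grab("scene");cv2.imwrite("pics/s15.png",cv2.resize(P[200:350,270:430],None,fx=4,fy=4,interpolation=cv2.INTER_CUBIC)[:,:,::-1])
P,D,C,o=grab("wrist","w15.png")
print(o["tcp_pos"],o["contact_force"])
E
```

```text
clock: 15.38
tcp_pos: [0.5915, 0.0156, 0.1732]
orientation: [2.515, 1.883, 0.0]
contact_force: [0.2, -0.2, -1.2]
grip_width: 0.0256
[0.59187604 0.01568758 0.17377545] [ 0.69255454  0.35671489 -1.35145043]
```

View pics/s15.png

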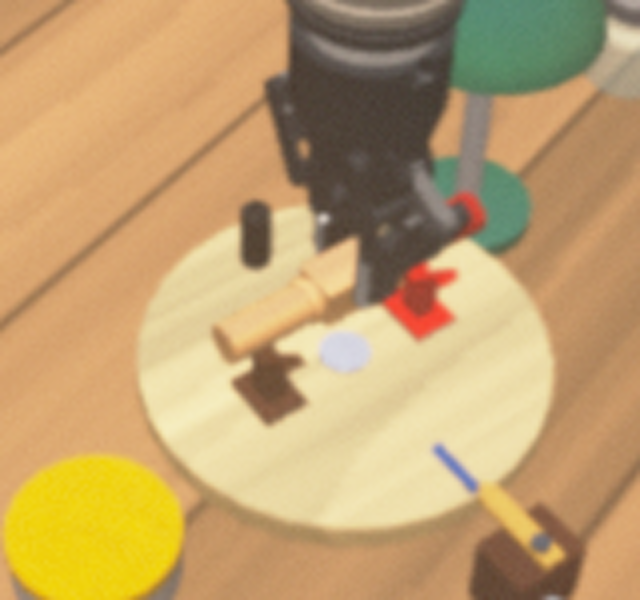

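View pics/w15.png

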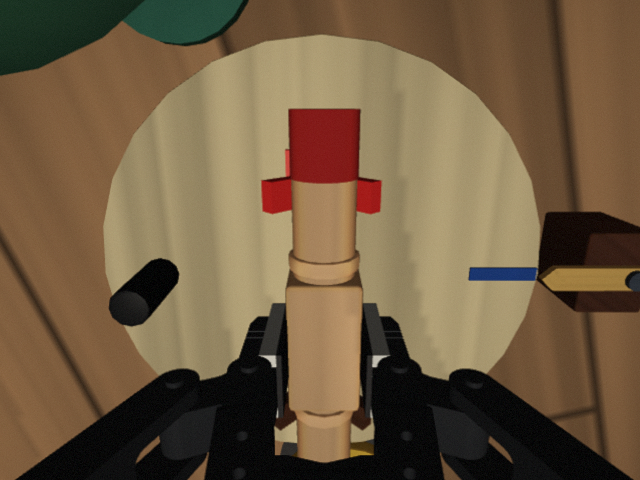

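The red V's tips at (262–381, 195) straddle the spindle (x≈324). I lower slowly while watching the force.

```bash
python3 -m handwheel '[[[-0.001,-0.0015,-0.004,0,0,0,0.01],[0,0,-0.004,0,0,0,0.01],[0,0,-0.003,0,0,0,0.01],[0,0,0,0,0,0,0.01],[0,0,0,0,0,0,0.01]]]'
python3 -m handwheel '[[[0,0,-0.002,0,0,0,0.01],[0,0,0,0,0,0,0.01],[0,0,0,0,0,0,0.01]]]'
python3 -m handwheel '[[[0,0,-0.002,0,0,0,0.01],[0,0,0,0,0,0,0.01],[0,0,0,0,0,0,0.01]]]'
```

```text
clock: 15.9
tcp_pos: [0.5901, 0.0147, 0.1617]
orientation: [-2.514, -1.884, 0.001]
contact_force: [0.1, 1.0, -2.0]
grip_width: 0.0247
clock: 16.15
tcp_pos: [0.5902, 0.0147, 0.1599]
orientation: [-2.514, -1.884, 0.0]
contact_force: [0.2, -0.6, -2.1]
grip_width: 0.0255
clock: 16.4
tcp_pos: [0.5902, 0.0146, 0.1578]
orientation: [-2.514, -1.884, 0.0]
contact_force: [0.0, 0.6, -1.6]
grip_width: 0.025
```

```bash
python3 -m handwheel '[[[0,0,-0.001,0,0,0,0.01],[0,0,0,0,0,0,0.01],[0,0,0,0,0,0,0.01]]]'
python3 -m handwheel '[[[0,0,-0.001,0,0,0,0.01],[0,0,0,0,0,0,0.01],[0,0,0,0,0,0,0.01]]]'
python3 - <<'E'
from h import *
P,D,C,o=grab("scene");cv2.imwrite("pics/s16.png",cv2.resize(P[200:350,270:430],None,fx=4,fy=4,interpolation=cv2.INTER_CUBIC)[:,:,::-1])
P,D,C,o=grab("wrist","w16.png")
print(o["tcp_pos"],o["contact_force"])
E
```

```text
clock: 16.65
tcp_pos: [0.5905, 0.0146, 0.1573]
orientation: [2.514, 1.884, 0.001]
contact_force: [-1.7, -0.4, 2.9]
grip_width: 0.0249
clock: 16.9
tcp_pos: [0.5906, 0.0145, 0.1572]
orientation: [-2.514, -1.883, -0.002]
contact_force: [-3.6, 0.8, 11.9]
grip_width: 0.025
[0.59054568 0.01448102 0.15719455] [-3.5661774   0.12447381 11.90601956]
```

View pics/s16.png

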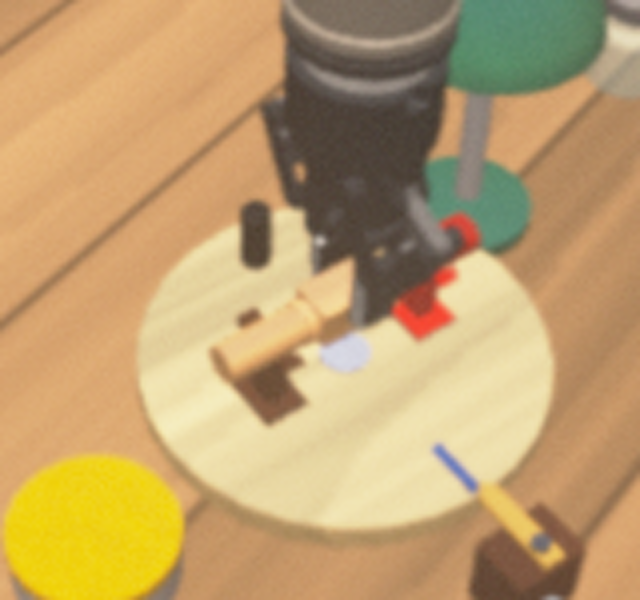

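View pics/w16.png

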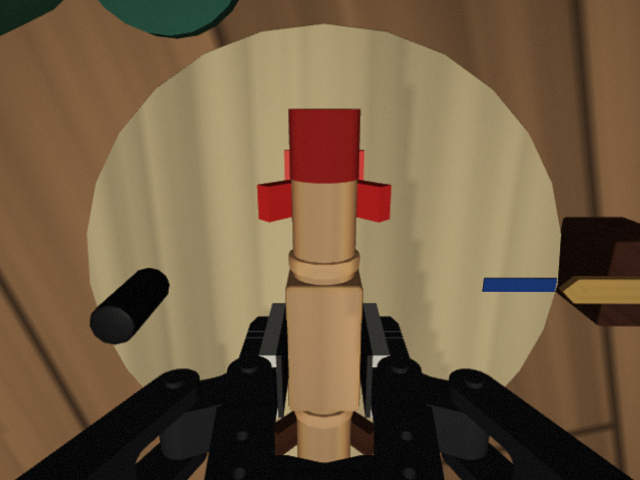

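Contact came at z=0.157, the predicted seating height. I relieve the preload, open, and rise.

```bash
python3 -m handwheel '[[[0,0,0.001,0,0,0,0.01],[0,0,0,0,0,0,0.03],[0,0,0,0,0,0,0.04],[0,0,0,0,0,0,0.05],[0,0,0,0,0,0,0.055],[0,0,0,0,0,0,0.055],[0,0,0,0,0,0,0.055]]]'
python3 - <<'E'
from h import *
P,D,C,o=grab("wrist","w17.png");print(o["tcp_pos"],o["contact_force"],o["grip_width"])
E
```

```text
clock: 17.58
tcp_pos: [0.5902, 0.0146, 0.1568]
orientation: [-2.514, -1.884, 0.0]
contact_force: [-0.0, -0.0, -0.2]
grip_width: 0.0551
[0.59020451 0.01463787 0.15677974] [-0.02505417 -0.04617763 -0.18107725] 0.05514248363851125
```

View pics/w17.png

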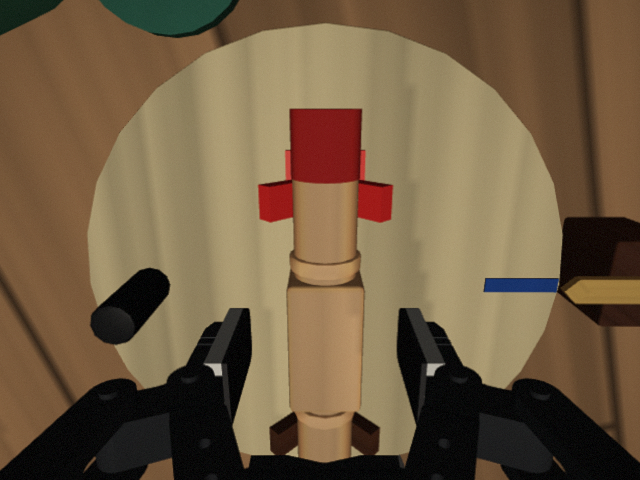

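The spindle rests in both V's and the fingers are clear of it. I rise straight up and back off for a clear look.

```bash
python3 -m handwheel '[[[0,0,0.01,0,0,0,0.055],[0,0,0.02,0,0,0,0.055],[0,0,0.03,0,0,0,0.055],[0,0,0.035,0,0,0,0.055],[0,0,0.035,0,0,0,0.055],[0,0,0.02,0,0,0,0.055],[-0.01,-0.035,0,0,0,0,0.055],[-0.01,-0.035,0,0,0,0,0.055],[-0.01,-0.035,0,0,0,0,0.055],[-0.01,-0.035,0,0,0,0,0.055]]]'
python3 -m handwheel '[[[-0.01,-0.035,0,0,0,0,0.055],[-0.01,-0.035,0,0,0,0,0.055],[-0.01,-0.035,0,0,0,0,0.055],[-0.01,-0.035,0,0,0,0,0.055],[0,0,0,0,0,0,0.055],[0,0,0,0,0,0,0.055]]]'
python3 - <<'E'
from h import *
P,D,C,o=grab("top","t18.png");print(o["tcp_pos"],o["contact_force"])
f,n=discfit(P,C,(.59,.0143));print("disc",f,n);c=f[:2]
hsv=cv2.cvtColor(P,cv2.COLOR_RGB2HSV);H,S,V=[hsv[...,i].astype(int) for i in range(3)]
w=np.zeros(H.shape,bool);w[140:185,255:385]=1
for nme,m,z in(("blue",(H>105)&(H<130)&(S>110)&(V>60),.044),("gold",(H>15)&(H<28)&(S>150)&(V>140),.052)):
    ys,xs=np.nonzero(m&w);X=onz(C,np.c_[xs,ys],z)[:,:2];x=X.mean(0)-c;print(nme,len(X),np.degrees(np.arctan2(x[1],x[0])),np.hypot(*x))
for uv in ((318,214),(290,206),(340,220)): print(dep(C,uv,D))
w=slice(130,280),slice(250,390)
cv2.imwrite("pics/t18c.png",cv2.resize(P[w],None,fx=4,fy=4,interpolation=cv2.INTER_CUBIC)[:,:,::-1])
m=r.masks_of("spindle_mid","top")
for k in m: print(k["p"],k["at"],k["pixels"].sum())
P,D,C,o=grab("scene","s18.png")
cv2.imwrite("pics/s18c.png",cv2.resize(P[200:350,270:430],None,fx=4,fy=4,interpolation=cv2.INTER_CUBIC)[:,:,::-1])
E
```

```text
clock: 18.47
tcp_pos: [0.5496, -0.1268, 0.308]
orientation: [2.513, 1.884, 0.002]
contact_force: [0.3, -0.4, -0.8]
grip_width: 0.055
clock: 18.97
tcp_pos: [0.5088, -0.2682, 0.3078]
orientation: [2.519, 1.876, -0.0]
contact_force: [0.0, 0.4, 0.5]
grip_width: 0.0547
[ 0.50877317 -0.26822493  0.30781438] [0.00528457 0.44793146 0.49781203]
disc [0.59028937 0.01424695 0.11140376] 120
blue 23 -16.379170621977917 0.09332881047759428
gold 116 -16.336820746679336 0.13462325790421345
[[0.57574677 0.01314527 0.09945524]]
[[0.59581221 0.07123662 0.09247101]]
[[ 0.56333271 -0.03218791  0.09509444]]
0.86 [317.4, 211.0] 972
```

View pics/t18c.png

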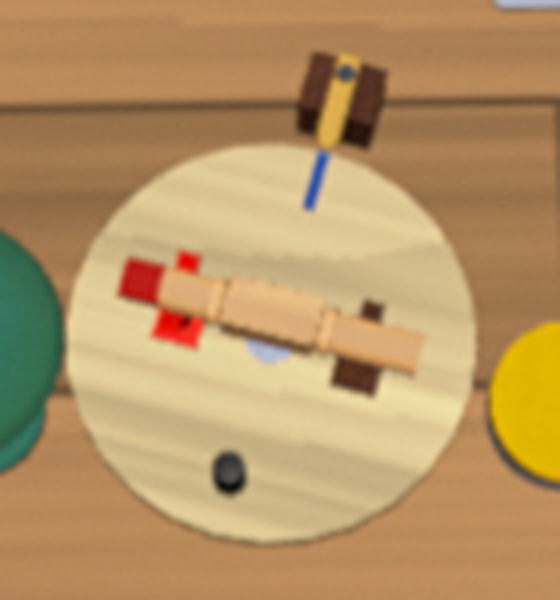

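View pics/s18c.png

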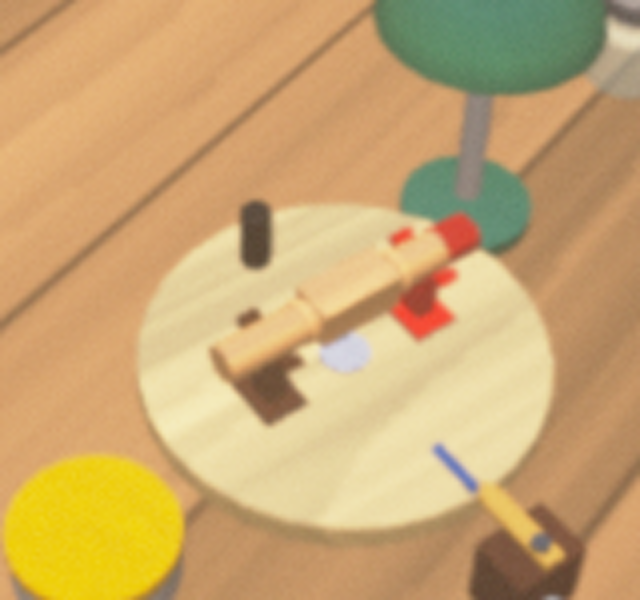

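```bash
python3 - <<'E'
from h import *
print(onz(calib("top"),(318,208),.1026), r.get_obs()["qvel"].round(3)); print(r.hand_in())
E
```

```text
[[0.58770727 0.01295309 0.1026    ]] [-0.011  0.003 -0.005  0.     0.002 -0.002  0.002]
the job is handed in; nothing more can be done
None
```

The turntable's mark is lined up with the brass pointer, the spindle lies across both V rests with its red end on the red rest, and the job is handed in.

**What I did:** I gripped the peg and turned the disc about 206° clockwise, away from the lamp. The peg rolled along the pads partway round and preloaded the tool by about 28 N, so I re-gripped it once. I then picked up the larger spindle by its square block and lowered it onto the rests in small steps. Contact came at the height I expected (tool at 0.157 m). I relieved the pressure, opened the fingers and backed off. It took about 19 s of the 67 s allowed.

**Last checks before handing in:**
- **Mark:** in the top image it is at -16.4° and the pointer at -16.3°, well inside the 4.6° limit. An earlier wrist view, taken just before the placing, differed by about 0.5°.
- **Spindle position:** its centre is about 3 mm from the disc centre, as read from one pixel of the top image.
- **Spindle angle:** I set it from the tool's turn (73.6°) and did not measure it again after release, but in the pictures it lies square across the rests.
- **Bystanders:** none looked moved in the pictures. I did not measure their positions again.
- **Robot:** it touched nothing, with wrist force below 1 N.

No final check failed.

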